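Run the drilling jig up to the stop

TASK

Get the bench ready for drilling stud holes: push the drilling jig, the alloy box standing askew outside the open end of the lane, down between the two guide rails until its nose sits squarely up against the crossbar of the steel stop. The rails and the stop have been set and are only nipped up, so let neither the jig nor the robot touch either rail, and do not shift the stop. Only push the jig, gently, with the fingers: do not pinch, lift or tip it, leave the shoes, creaser and mallet alone, and finish clear of everything.

Things in the scene. Friction and masses are not known exactly. Their poses are not given: they have to be found in the camera images.
- plate: Dark cast-iron plate fixed on the bench, 260 mm (x) by 500 mm (y), 22 mm thick; origin at the centre of its underside, z up. The lane runs along its y, centre line at plate x = 0; its open end is towards +y and the jig is pushed towards -y. The stop's slot runs along y at plate x = +105 mm, near the far edge.
- rail_near: Guide rail on the robot's side of the lane: bright steel bar 20 mm wide (x), 260 mm long (y), 14 mm high, fixed on the plate, axes parallel to the plate's; origin at the centre of its underside, on the plate's top at plate x = -46, y = -70 mm (so it runs from y = -200 to +60 mm). The rails' inner faces are 72 mm apart.
- rail_far: The other guide rail, the same bar, at plate x = +46 mm, y = -70 mm.
- stop_face (a point): Point on the stop's flat face that the jig comes up against (faces plate +y), on the lane's centre line, 31 mm above the plate; axes as the plate's. The stop: post 44 x 36 mm in the slot, 67 mm high with thumbscrew; crossbar 20 mm thick (y) reaching over the far rail and across the lane, 19 to 43 mm above the plate. Set anywhere from plate y = -60 to -140 mm; a shove of about 14 N slides it.
- jig: Drilling jig: loose aluminium box 56 mm wide (x), 96 long (y), 44 high, about 0.6 kg, flat upright sides and ends. A slot 30 mm long, 20 to 34 mm up, crosses it at mid-length; on top two bushes and a 20 mm thumbscrew, 60 mm high in all. Origin: centre of underside; nose: -y end. Starts beyond the rails' +y ends, up to 30 mm off the centre line, turned up to 17 degrees.
- jig_nose (a point): Centre of the jig's nose face, 48 mm from the jig's origin towards its -y, 31 mm above its underside.
- shoe_a: Bystander: bright steel pony shoe lying flat on the bench beyond the plate's far (+x) edge, about 110 mm long and wide, 9 mm thick; origin at the centre of its underside.
- shoe_b: Bystander: the other pony shoe, the same, beyond the plate's +y end.
- creaser: Bystander: steel creaser lying on the bench beyond the plate's -y end; head 26 mm high, 98 mm long (its y), red round handle 26 mm thick reaching 222 mm towards its -x; origin under the head.
- mallet: Bystander: stubby mallet beyond the far edge of the plate, its copper head (42 mm in diameter, 60 mm high) standing on one face, with a wooden handle 24 mm thick reaching 148 mm towards its -x at 30 mm height; origin under the head.
Mind the look-alikes: they are no part of the job. Of the things like the jig, leave any that is brown or purple; of the rest the smaller one is meant.

How it is judged:
By the outcome, as a careful person would: the job done as asked, in the order asked, and still so for the second after the job is handed in, with the robot touching nothing.
It also fails if it takes over 67 s, if anything falls off the work surface, if the arm or the gripper's body presses on something with over 40 N, if the wrist force passes 120 N, or if a joint passes its speed limit or range.

ROBOT

A 6-joint arm with a two-finger parallel gripper is mounted at the origin on the work surface. World frame = base frame: x ahead of the robot, y to its left, z up, the work surface at z = 0. Lengths are in mm, angles in rad, forces in N, time in s.
With the tool pointing down it reaches from about 275 to 1000 mm from the base axis. Payload 8.4 kg.
Tool frame: the origin (TCP) lies at the very end of the fingers, on their centre line; the grasp point (between the pads) lies 19 mm behind it; z points along the fingers, x is the direction in which the jaws open and shut, and the axes are right-handed (so a half turn about z gives the same grasp; the last joint's range is limited). The gripper opens to 85 mm and grips with 20 to 120 N. Pads are 22 mm wide; open, the fingers measure 114 mm over their backs; the gripper's body (76 mm by 85 mm) begins 54 mm behind the grasp point. The pads swing forward as they close: fully open they stand 13 mm farther back than shut.
Start: joints at [-1.106, 0.353, 1.633, -0, 1.155, -0.002], TCP at [281.268, -558.136, 231.281] pointing down, gripper open.
Joint ranges: [-2.63, 2.63], [-0.92, 2.1], [0.06, 2.66], [-1.3, 4.44], [0, 2.69], [-3.02, 3.02]. Speed limits (rad/s): [2.22, 2.22, 2.79, 3.14, 3.14, 3.14].

INTERFACE

Orientations are given as [roll, pitch, yaw] about the fixed x, y, z axes, in that order (R = Rz(yaw) Ry(pitch) Rx(roll)).
In Python, from rig import r gives the robot as it stands.
- The arm moves only by the tool arm_command, never from a script. Its argument "targets" is a list of rows, each a list of 6 numbers: the shift along the tool's x, y, z in m, then the turn, a rotation vector about the tool's x, y, z in rad. A call has 1 to 20 rows; each row shifts and turns the commanded pose from where the row before left it, along the tool's axes as they then stand; what a row does not reach is not made up. A row lasts 1/12 s, in which the tool goes at most 41.7 mm and 7.16 degrees, less where a joint would pass 70% of its speed; a pose out of reach is approached as far as the arm can. A call is refused whole if a number of a shift passes 0.0417 or a number of a turn 0.125, either way. A call with a gripper value outside its range is refused whole. "fingers" is the finger opening in m, from 0 to 0.0854, set as the call begins (left out, the last holds). The fingers move at their own pace and stop on an object; "squeeze" is the grip in N (left out, the last holds). Time passes only in rows, so rows that do not move let the fingers close. It gives the time, the measured TCP pose, the force and the opening at its end, in the units of the state.
- r.sense(): the state, without advancing time (a new reading comes with each control period).
- r.grab_frame(name): name is "scene" or "top" or "wrist"; returns a dict with "image" (400x640x3 uint8, blue, green, red), "fx", "fy", "cx", "cy" (pixels), "xyz" and "orientation" of the camera in the world. Camera axes: x right, y down, z forward; pixel columns grow to the right and rows downward; lengths in mm; the calibration is good to about 2 mm. A picture is of the moment at which its call begins. There is no depth.
- r.sign_off(): hands the job in, once; it reports no verdict.
The state is a dict: "clock": time; "qpos": joint angles; "qvel": joint speeds; "joint_efforts": joint torques, N m; "eef_pos": TCP position; "tcp_rot": TCP orientation; "contact_force": force on the tool from outside, world axes, zero at the start; "wrist_torque": the same for the moment, N m; "opening": opening from 0.0 (shut) to 1.0 (fully open).
Only numpy, scipy, OpenCV 4.12 (cv2) and the standard library are available. Lean on these libraries where they do the work, as an engineer would, in place of code of your own. Each camera call takes 0.05 s, during which the arm holds its last target.

## Working session

There is one attempt and no reset: what is moved stays moved. The work goes in short steps, Python scripts to look and compute and a tool call to move; the robot and the scene stay as the last step left them, time stands still between calls to the robot, and variables do not carry over. Pictures are saved under pics/ and viewed, and the job is handed in when it is done.

Besides the shell and the picture viewer there is one more tool, called as name(argument=value, ...) on one line, values as JSON. arm_command: Moves the arm, as the interface text tells. Its arguments: {"type":"object","properties":{"targets":{"type":"array"},"fingers":{"type":"number"},"squeeze":{"type":"number"}},"required":["targets"]}

```bash
ls; mkdir -p pics; python3 - <<'E'
from rig import r
import cv2
s=r.sense();print(s)
for n in("scene","top","wrist"):
    f=r.grab_frame(n);cv2.imwrite(f"pics/{n}0.png",f["image"]);print(n,{k:v for k,v in f.items() if k!="image"})
E
```

```text
pics
{'clock': 0.0, 'qpos': array([-1.10639701e+00,  3.53687415e-01,  1.63411542e+00, -9.44189778e-06,
        1.15516642e+00, -2.39323266e-03]), 'qvel': array([ 9.00623263e-04, -3.97720730e-04, -3.86740340e-04,  2.68480295e-05,
       -1.13504131e-03, -1.18381374e-03]), 'joint_efforts': array([-3.73067640e-03, -6.05265856e+01, -3.42070198e+01, -1.21592534e-04,
        9.34201613e-03,  3.44834689e-05]), 'eef_pos': array([ 281.06207908, -557.72689822,  230.54514748]), 'tcp_rot': array([ 3.14158732e+00,  1.37661632e-03, -1.10399996e+00]), 'contact_force': array([ 0.43895714, -0.16874932, -0.45371038]), 'wrist_torque': array([ 0.00506779,  0.00193095, -0.00448222]), 'opening': 0.9987608001476818}
scene {'fx': 465.2999256864746, 'fy': 465.2999256864746, 'cx': 326.3416680564421, 'cy': 203.38645096218937, 'xyz': array([1371.65427701,  298.48863702,  929.98288439]), 'orientation': array([-2.35250403, -0.01341233,  1.90981264])}
top {'fx': 513.7887983617414, 'fy': 513.7887983617414, 'cx': 312.91352175981933, 'cy': 195.5604457598854, 'xyz': array([ 391.44496047,   22.18800567, 1398.11480105]), 'orientation': array([-3.01454649, -0.02479903, -1.54588947])}
wrist {'fx': 311.08022856768434, 'fy': 311.08022856768434, 'cx': 320.1500392582003, 'cy': 201.69611667261285, 'xyz': array([ 341.80296851, -528.35601275,  373.39949407]), 'orientation': array([ 2.86709824,  0.00293421, -1.10347779])}
```

View pics/scene0.png

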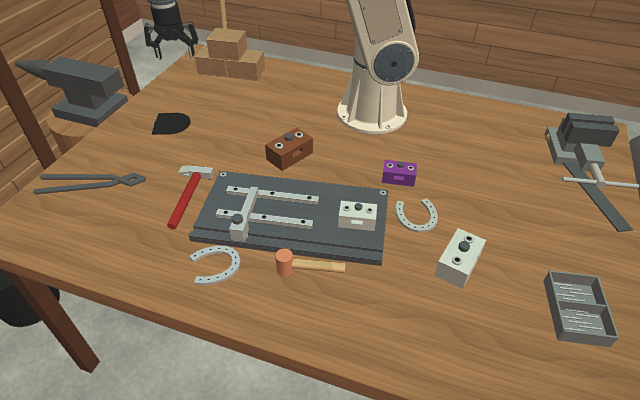

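View pics/top0.png

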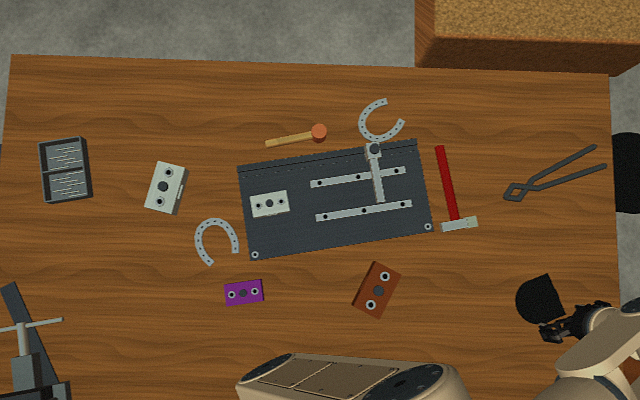

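View pics/wrist0.png

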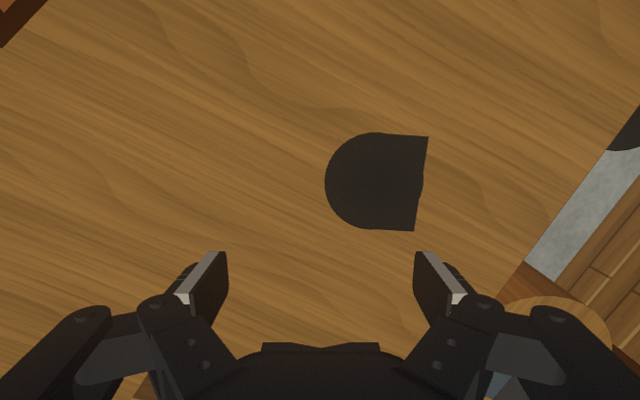

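The jig is the small white box on the plate, at about (270,204) in top. The larger white box at (165,187), and the purple and brown ones, are look-alikes. The rails are at about (355,177) and (363,211), and the crossbar is at about (377,180). I'll measure roughly from the top view first.

```bash
cat > h.py <<'E'
import numpy as np,cv2
from scipy.spatial.transform import Rotation as R
def ray(f,uv,z):
    uv=np.atleast_2d(np.asarray(uv,float))
    d=np.c_[(uv[:,0]-f["cx"])/f["fx"],(uv[:,1]-f["cy"])/f["fy"],np.ones(len(uv))]
    d=d@R.from_euler("xyz",f["orientation"]).as_matrix().T
    o=np.asarray(f["xyz"]);t=(z-o[2])/d[:,2]
    return (o+d*t[:,None])
def proj(f,P):
    p=(np.atleast_2d(P)-f["xyz"])@R.from_euler("xyz",f["orientation"]).as_matrix()
    return np.c_[f["cx"]+f["fx"]*p[:,0]/p[:,2],f["cy"]+f["fy"]*p[:,1]/p[:,2]]
E
python3 - <<'E'
from rig import r
from h import *
f=r.grab_frame("top")
im=f["image"]
c=im[130:270,225:445];cv2.imwrite("pics/topcrop.png",cv2.resize(c,None,fx=3.6,fy=3.6,interpolation=cv2.INTER_CUBIC))
hsv=cv2.cvtColor(im,cv2.COLOR_BGR2HSV)
m=((hsv[...,2]>120)&(hsv[...,1]<60)).astype(np.uint8)
m[:130]=0;m[270:]=0;m[:,:240]=0;m[:,445:]=0
n,l,st,ce=cv2.connectedComponentsWithStats(m)
for i in range(1,n):
    if st[i,4]>60:
        cs,_=cv2.findContours((l==i).astype(np.uint8),0,1)
        rc=cv2.minAreaRect(cs[0]);b=cv2.boxPoints(rc)
        print(st[i],rc)
        for z in(36,66):print(z,ray(f,b,z)[:,:2].round(1).tolist(), ray(f,rc[0],z)[0,:2])
E
```

```text
[360 130  46  72 828] ((387.10888671875, 161.8306884765625), (74.658447265625, 38.13439178466797), 76.34957885742188)
36 [[749.7, -130.4], [778.1, -231.7], [579.2, -280.0], [552.1, -180.3]] [ 663.89575051 -205.71370477]
66 [[741.8, -127.0], [769.6, -226.1], [575.1, -273.4], [548.6, -175.9]] [ 657.89513757 -200.69426639]
[310 171  62  17 398] ((340.3581237792969, 179.10134887695312), (7.070303916931152, 61.81317138671875), 81.02737426757812)
36 [[606.9, 3.5], [638.0, -160.5], [619.0, -163.6], [588.1, 0.1]] [612.93483317 -79.909381  ]
66 [[602.2, 3.9], [632.5, -156.4], [614.0, -159.6], [583.7, 0.6]] [608.0566128  -77.66072942]
[250 190  40  27 726] ((269.32000732421875, 203.75999450683594), (22.181793212890625, 37.387054443359375), 79.69515228271484)
36 [[559.8, 163.2], [580.6, 65.8], [522.3, 53.4], [501.8, 150.3]] [541.01444046 108.25283148]
66 [[556.1, 160.0], [576.4, 64.9], [519.4, 52.8], [499.4, 147.5]] [537.72023618 106.35729025]
[315 200  97  21 631] ((363.2464904785156, 210.0405731201172), (7.188568115234375, 96.84818267822266), 80.90972137451172)
36 [[516.6, -13.7], [564.8, -269.4], [545.7, -272.4], [497.7, -17.2]] [ 531.07866759 -142.62263293]
66 [[513.8, -12.9], [560.9, -262.9], [542.3, -265.9], [495.4, -16.3]] [ 528.00329449 -138.99274861]
```

View pics/topcrop.png

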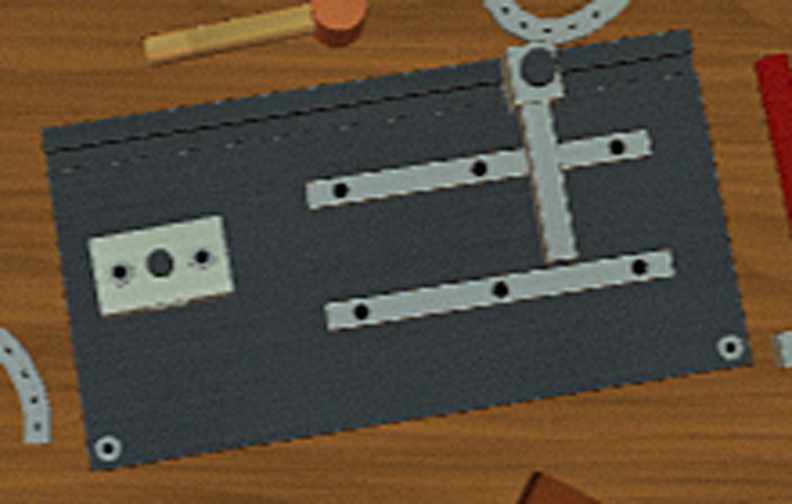

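arm_command(targets=[[0,0,-0.0063,0,0,-0.1173],[0,0,-0.0063,0,0,-0.1173],[0,0,-0.0063,0,0,-0.1173],[0,0,-0.0063,0,0,-0.1173],[0,0,-0.0063,0,0,-0.1173],[0,0,-0.0063,0,0,-0.1173],[0,0,-0.0063,0,0,-0.1173],[0,0,-0.0063,0,0,-0.1173],[0,0,-0.0063,0,0,-0.1173],[0,0,-0.0063,0,0,-0.1173],[0,0,-0.0063,0,0,-0.1173]])

```text
clock: 1.12
eef_pos: [281.2, -558.0, 300.6]
tcp_rot: [-3.141, 0.0, 0.192]
contact_force: [-0.0, 0.8, 0.2]
opening: 1.001
```

arm_command(targets=[[0.0205,-0.0251,0,0,0,0],[0.0205,-0.0251,0,0,0,0],[0.0205,-0.0251,0,0,0,0],[0.0205,-0.0251,0,0,0,0],[0.0205,-0.0251,0,0,0,0],[0.0205,-0.0251,0,0,0,0],[0.0205,-0.0251,0,0,0,0],[0.0205,-0.0251,0,0,0,0],[0.0205,-0.0251,0,0,0,0],[0.0205,-0.0251,0,0,0,0],[0.0205,-0.0251,0,0,0,0],[0.0205,-0.0251,0,0,0,0],[0.0205,-0.0251,0,0,0,0],[0.0205,-0.0251,0,0,0,0],[0.0205,-0.0251,0,0,0,0],[0.0205,-0.0251,0,0,0,0],[0.0205,-0.0251,0,0,0,0],[0.0205,-0.0251,0,0,0,0],[0,0,0,0,0,0]])

```text
clock: 2.7
eef_pos: [562.3, -41.5, 300.4]
tcp_rot: [-3.14, -0.001, 0.189]
contact_force: [-1.3, 1.3, 0.8]
opening: 0.997
```

```bash
python3 - <<'E'
from rig import r
import cv2
s=r.sense();print(s["clock"],s["eef_pos"],s["tcp_rot"])
f=r.grab_frame("wrist");cv2.imwrite("pics/w1.png",f["image"]);print(f["xyz"],f["orientation"])
E
```

```text
2.7 [562.25475774 -41.45400648 300.38625936] [-3.13988945e+00 -1.35563060e-03  1.89142350e-01]
[548.54786232  24.35714474 443.28266637] [ 2.87045359e+00 -8.57601795e-04  1.89662071e-01]
```

View pics/w1.png

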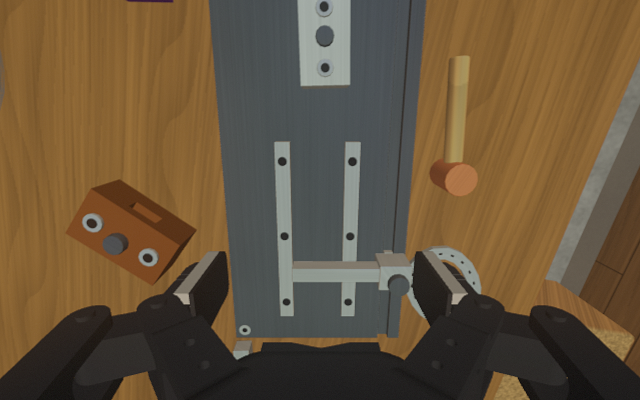

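The wrist view shows the jig at the top, columns 300–350, with its nose edge near row 85. The rails are at columns 275–290 and 344–360 (rows 142–316), and the crossbar is at rows 262–282. Next I'll measure the edges.

```bash
cat >> h.py <<'E'
def subedge(v,i):  # subpixel peak of |grad| near i
    g=np.abs(np.gradient(cv2.GaussianBlur(v.astype(np.float32).reshape(-1,1),(1,5),0).ravel()))
    i=int(i);k=max(i-4,1)+np.argmax(g[max(i-4,1):i+5]);k=min(max(k,1),len(g)-2)
    a,b,c=g[k-1],g[k],g[k+1];d=a-2*b+c
    return k+(0.5*(a-c)/d if d else 0)
def vedge(f,ca,cb,ra,rb,z,n=20):
    "edge going through (ca,ra)-(cb,rb), scan across columns"
    im=cv2.cvtColor(f["image"],cv2.COLOR_BGR2GRAY);P=[]
    for t in np.linspace(0,1,n):
        rr=int(round(ra+t*(rb-ra)));P.append((subedge(im[rr],ca+t*(cb-ca)),rr))
    return line(ray(f,P,z)[:,:2])
def hedge(f,ra,rb,ca,cb,z,n=20):
    im=cv2.cvtColor(f["image"],cv2.COLOR_BGR2GRAY);P=[]
    for t in np.linspace(0,1,n):
        cc=int(round(ca+t*(cb-ca)));P.append((cc,subedge(im[:,cc],ra+t*(rb-ra))))
    return line(ray(f,P,z)[:,:2])
def line(W):
    vx,vy,x,y=cv2.fitLine(W.astype(np.float32),cv2.DIST_HUBER,0,.5,.01).ravel()
    res=np.abs((W-[x,y])@[-vy,vx]);return np.array([x,y]),np.array([vx,vy]),np.median(res)
E
python3 - <<'E'
from rig import r
from h import *
f=r.grab_frame("wrist");np.save("f1.npy",f,allow_pickle=True)
im=f["image"];cv2.imwrite("pics/w1a.png",cv2.resize(im[0:150,260:400],None,fx=5,fy=4,interpolation=cv2.INTER_CUBIC)[:600])
g=cv2.cvtColor(im,cv2.COLOR_BGR2GRAY)
for rr in(20,60,180,220,300):print(rr,g[rr,265:375].tolist())
for cc in(315,335):print(cc,g[70:95,cc].tolist())
for cc in(305,325,345):print(cc,g[255:290,cc].tolist())
E
```

```text
20 [80, 78, 78, 77, 80, 81, 79, 80, 79, 78, 77, 78, 80, 82, 81, 81, 80, 79, 79, 80, 81, 80, 80, 81, 81, 82, 80, 79, 82, 82, 83, 82, 82, 79, 86, 133, 171, 167, 168, 169, 169, 171, 168, 167, 167, 166, 167, 166, 166, 167, 168, 168, 167, 169, 169, 166, 162, 160, 164, 168, 167, 168, 169, 167, 167, 168, 165, 163, 165, 166, 168, 168, 166, 168, 167, 166, 168, 166, 164, 167, 166, 164, 165, 163, 163, 166, 162, 126, 76, 81, 81, 81, 80, 80, 79, 82, 80, 81, 81, 80, 83, 83, 81, 79, 80, 79, 81, 79, 82, 82]
60 [81, 79, 80, 79, 78, 78, 80, 80, 81, 82, 80, 79, 81, 82, 82, 83, 82, 80, 79, 79, 81, 80, 80, 80, 83, 84, 83, 80, 81, 82, 83, 83, 83, 82, 81, 78, 118, 163, 169, 169, 171, 172, 173, 169, 167, 166, 167, 168, 167, 166, 168, 167, 168, 169, 164, 150, 152, 152, 155, 157, 150, 128, 127, 138, 149, 154, 154, 155, 159, 163, 166, 168, 166, 166, 167, 166, 166, 165, 164, 167, 166, 163, 164, 164, 164, 167, 157, 110, 79, 83, 82, 82, 82, 82, 81, 84, 81, 80, 84, 84, 82, 81, 78, 82, 82, 82, 82, 83, 82, 84]
180 [82, 81, 81, 81, 80, 81, 80, 81, 80, 81, 78, 93, 132, 154, 152, 152, 155, 154, 152, 151, 152, 153, 155,
[... 1351 characters left out ...]
 169, 169, 169, 171, 138, 94, 87, 87, 85, 81, 82, 81, 81, 81, 81, 82]
335 [166, 166, 165, 165, 165, 165, 165, 165, 166, 166, 166, 166, 166, 112, 87, 87, 84, 82, 84, 83, 82, 83, 84, 83, 83]
305 [83, 81, 84, 81, 93, 118, 121, 121, 120, 120, 118, 116, 146, 149, 148, 150, 147, 148, 150, 150, 148, 149, 148, 150, 157, 109, 80, 81, 81, 82, 81, 81, 82, 81, 80]
325 [80, 81, 80, 80, 82, 116, 120, 121, 120, 120, 119, 117, 146, 150, 153, 150, 150, 149, 150, 149, 149, 149, 149, 151, 157, 114, 83, 82, 82, 82, 83, 81, 82, 84, 83]
345 [151, 153, 151, 152, 146, 124, 119, 123, 121, 120, 120, 120, 145, 152, 154, 153, 152, 151, 151, 150, 151, 150, 152, 153, 153, 140, 149, 152, 151, 151, 151, 150, 151, 152, 151]
```

View pics/w1a.png

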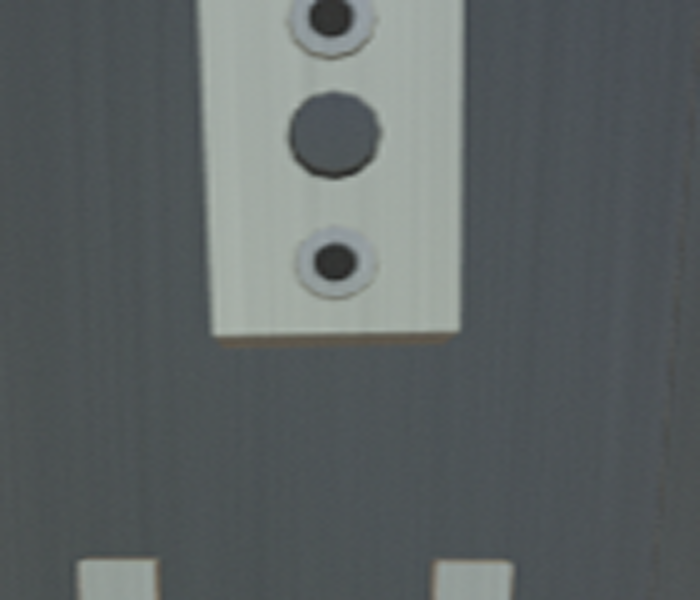

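```bash
cat > m1.py <<'E'
from h import *
f=np.load("f1.npy",allow_pickle=True).item()
L=vedge(f,276,279.5,165,230,36); Rr=vedge(f,361,359.5,165,230,36)
JL=vedge(f,299.5,302,5,78,66); JR=vedge(f,352.5,351.5,5,78,66)
N=hedge(f,83.5,82.5,306,346,66)
C=hedge(f,267,267,300,340,65); Cb=hedge(f,280,280,300,340,65)
RE1=hedge(f,142,142,278,287,36);RE2=hedge(f,142,142,348,357,36)
for n,l in dict(L=L,R=Rr,JL=JL,JR=JR,N=N,C=C,Cb=Cb,RE1=RE1,RE2=RE2).items():
    p,d,e=l;print(n,p.round(1),np.degrees(np.arctan2(d[1],d[0])).round(2),e.round(2))
def ang(d):d=d if d[1]>0 else -d;return np.arctan2(-d[0],d[1])
y=(ang(L[1])+ang(Rr[1]))/2
ex=np.array([np.cos(y),np.sin(y)]);ey=np.array([-ex[1],ex[0]])
xL,xR=L[0]@ex,Rr[0]@ex;print("yaw",y,"outer width(112)",xR-xL)
yend=(RE1[0]@ey+RE2[0]@ey)/2;print("rail ends",RE1[0]@ey,RE2[0]@ey)
O=ex*(xL+xR)/2+ey*(yend-60);print("origin",O)
for n,l in dict(JL=JL,JR=JR,N=N,C=C,Cb=Cb).items():print(n,(l[0]-O)@ex,(l[0]-O)@ey,ang(l[1])-y)
E
python3 m1.py
```

```text
L [510.9 -97.5] -79.37 0.11
R [619.4 -68.9] -79.35 0.1
JL [510.8  97.7] -77.95 0.04
JR [568.9  95.6] -78.02 0.02
N [545.5  57.6] 11.94 0.02
C [ 582.1 -170.5] 10.85 0.04
Cb [ 589.2 -189.3] 10.76 0.02
RE1 [505.  -16.6] 10.76 0.01
RE2 [ 5.934e+02 -1.000e-01] 10.41 0.01
yaw 0.185726 outer width(112) 111.89935
rail ends -109.52461 -109.66947
origin [562.1392  -66.94363]
JL -20.082668 171.33914 0.024579316
JR 36.62807 158.54552 0.023404002
N 6.669348 125.516464 -1.5481324
C 0.5385666 -105.440735 -1.5672276
Cb 3.9915066 -125.26011 -1.5688002
```

Measured in the plate frame: the jig is at x≈+8, y≈173.5, turned +0.024 rad, and the stop face is at y≈−105.4. The sizes check out: 112 mm over the rails and a 20 mm bar. Next I'll narrow the fingers to about 25 mm, go behind the jig and descend.

arm_command(targets=[[0.0002,-0.023,0,0,0,-0.002],[0.0002,-0.023,0,0,0,-0.002],[0.0002,-0.023,0,0,0,-0.002],[0.0002,-0.023,0,0,0,-0.002],[0.0002,-0.023,0,0,0,-0.002],[0.0002,-0.023,0,0,0,-0.002],[0.0002,-0.023,0,0,0,-0.002],[0.0002,-0.023,0,0,0,-0.002],[0.0002,-0.023,0,0,0,-0.002],[0.0002,-0.023,0,0,0,-0.002],[0,0,0.02,0,0,0],[0,0,0.02,0,0,0],[0,0,0.02,0,0,0],[0,0,0.02,0,0,0],[0,0,0.02,0,0,0],[0,0,0.02,0,0,0],[0,0,0.02,0,0,0],[0,0,0.02,0,0,0],[0,0,0.02,0,0,0],[0,0,0,0,0,0]], fingers=0.025, squeeze=20)

```text
clock: 4.47
eef_pos: [515.1, 178.1, 117.3]
tcp_rot: [3.141, 0.006, 0.205]
contact_force: [-1.0, 0.1, -0.1]
opening: 0.292
```

```bash
cat >> h.py <<'E'
PO=np.array([562.14,-66.94]);PY=0.1857
EX=np.array([np.cos(PY),np.sin(PY)]);EY=np.array([-EX[1],EX[0]])
def plate(p):p=np.atleast_2d(p)[:,:2]-PO;return np.c_[p@EX,p@EY].round(2)
E
python3 - <<'E'
from rig import r
from h import *
s=r.sense();print(s["clock"],s["eef_pos"],s["tcp_rot"],plate(s["eef_pos"]),s["opening"],s["contact_force"])
f=r.grab_frame("wrist");cv2.imwrite("pics/w2.png",f["image"])
f=r.grab_frame("scene");cv2.imwrite("pics/s2.png",cv2.resize(f["image"][120:320,180:460],None,fx=2.8,fy=2.8))
E
```

```text
4.4667 [515.13590472 178.06414176 117.28067737] [3.14057353 0.00593213 0.20508408] [[ -0.96 249.47]] 0.29214205942557253 [-0.95641744  0.10992251 -0.0969758 ]
```

View pics/w2.png

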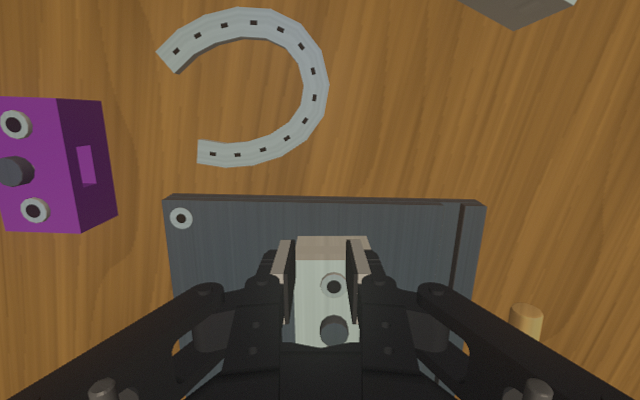

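View pics/s2.png

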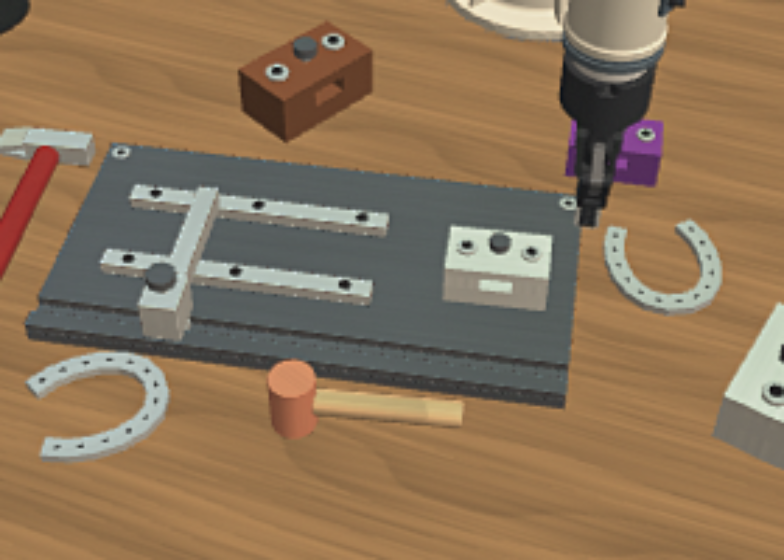

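arm_command(targets=[[0,0,0,0,0,0],[0,0,0,0,0,0]])

```text
clock: 4.73
eef_pos: [518.5, 180.1, 122.0]
tcp_rot: [-3.141, -0.002, 0.206]
contact_force: [0.7, -0.7, 0.2]
opening: 0.295
```

```bash
python3 - <<'E'
from rig import r
from h import *
s=r.sense();print(s["clock"],s["eef_pos"],s["tcp_rot"],plate(s["eef_pos"]),s["opening"],s["contact_force"])
E
```

```text
4.7333 [518.47439752 180.1396687  122.04761511] [-3.14138698e+00 -2.20152920e-03  2.05906243e-01] [[  2.7  250.89]] 0.2950093535909214 [ 0.71206785 -0.69032433  0.2075728 ]
```

arm_command(targets=[[0.0009,0,0.0135,0,0,0],[0.0009,0,0.0135,0,0,0],[0.0009,0,0.0135,0,0,0],[0.0008,0,0.0135,0,0,0],[0,0,0.0135,0,0,0],[0,0,0.0135,0,0,0],[0,0,0,0,0,0],[0,0,0,0,0,0],[0,0,0,0,0,0]])

```text
clock: 5.48
eef_pos: [521.7, 181.1, 40.8]
tcp_rot: [-3.141, -0.002, 0.206]
contact_force: [0.3, -0.5, -0.3]
opening: 0.291
```

```bash
python3 - <<'E'
from rig import r
from h import *
s=r.sense();print(s["clock"],s["eef_pos"],s["tcp_rot"],plate(s["eef_pos"]),s["opening"],s["contact_force"])
f=r.grab_frame("wrist");cv2.imwrite("pics/w3.png",f["image"])
f=r.grab_frame("scene");cv2.imwrite("pics/s3.png",cv2.resize(f["image"][150:270,300:460],None,fx=5,fy=5))
E
```

```text
5.4833 [521.74010066 181.14964055  40.75507534] [-3.14142233e+00 -1.52547506e-03  2.06318374e-01] [[  6.1  251.28]] 0.2905940949476823 [ 0.34784337 -0.51506816 -0.26423414]
```

View pics/w3.png

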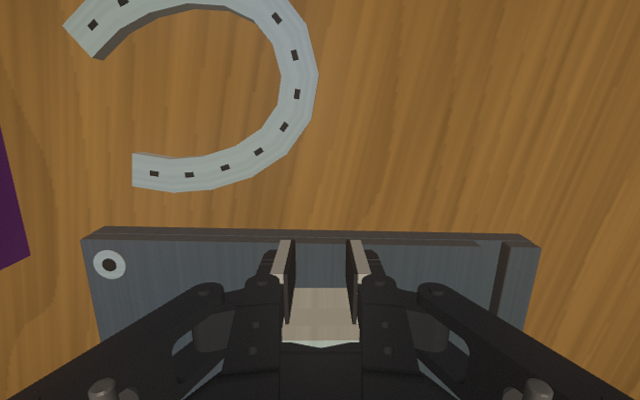

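View pics/s3.png

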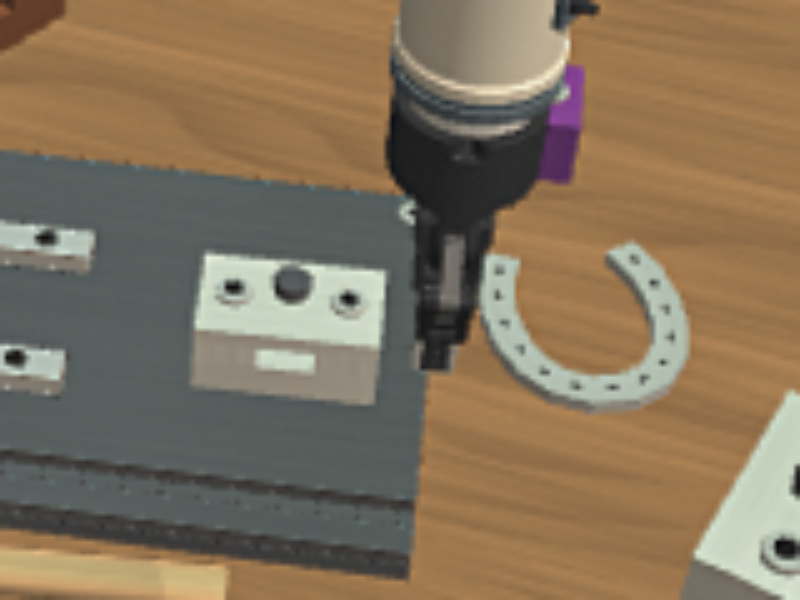

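arm_command(targets=[[0,0.0033,0,0,0,0],[0,0.0033,0,0,0,0],[0,0.0033,0,0,0,0],[0,0.0033,0,0,0,0],[0,0.003,0,0,0,0],[0,0.003,0,0,0,0],[0,0.003,0,0,0,0],[-0.0005,0.003,0,0,0,0.0015],[-0.0005,0.003,0,0,0,0.0015],[-0.0005,0.003,0,0,0,0.0015],[-0.0005,0.003,0,0,0,0.0015],[-0.0005,0.003,0,0,0,0.0015],[-0.0005,0.003,0,0,0,0.0015]])

```text
clock: 6.67
eef_pos: [526.3, 140.7, 39.6]
tcp_rot: [-3.142, -0.0, 0.197]
contact_force: [-0.6, 2.5, 0.5]
opening: 0.293
```

```bash
python3 - <<'E'
from rig import r
from h import *
s=r.sense();print(s["clock"],s["eef_pos"],s["tcp_rot"],plate(s["eef_pos"]),s["opening"],s["contact_force"])
f=r.grab_frame("top");np.save("t3.npy",f,allow_pickle=True);cv2.imwrite("pics/t3.png",cv2.resize(f["image"][140:270,225:445],None,fx=3.6,fy=3.6,interpolation=cv2.INTER_CUBIC))
E
```

```text
6.6667 [526.27185599 140.70850846  39.64881886] [-3.14152204e+00 -1.93654007e-04  1.97122560e-01] [[  3.09 210.7 ]] 0.29308935063242236 [-0.6431772   2.48535403  0.54837814]
```

View pics/t3.png

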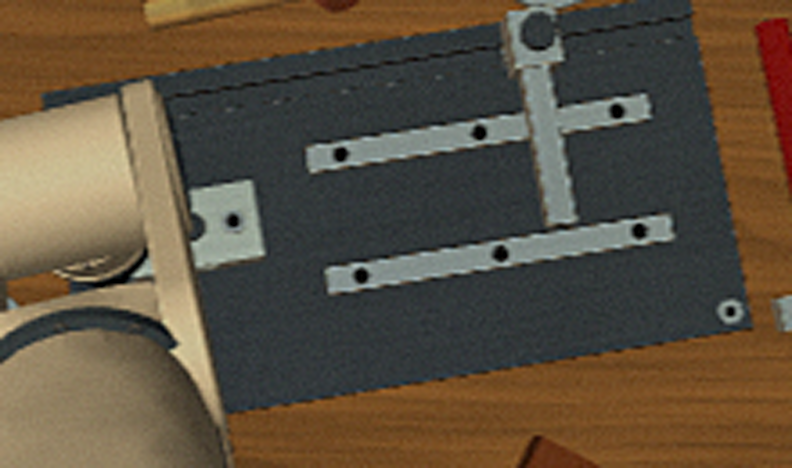

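arm_command(targets=[[-0.0004,0.003,0,0,0,0.0012],[-0.0004,0.003,0,0,0,0.0012],[-0.0004,0.003,0,0,0,0.0012],[-0.0004,0.003,0,0,0,0.0012],[-0.0004,0.003,0,0,0,0.0012],[-0.0004,0.003,0,0,0,0.0012],[-0.0004,0.003,0,0,0,0.0012],[-0.0004,0.003,0,0,0,0.0012],[-0.0002,0.003,0,0,0,0.001],[0,0.003,0,0,0,0.001],[0,0,0,0,0,0]])

```text
clock: 7.63
eef_pos: [528.5, 110.2, 39.5]
tcp_rot: [3.141, 0.0, 0.185]
contact_force: [-0.2, -0.5, -1.0]
opening: 0.293
```

```bash
python3 - <<'E'
from rig import r
from h import *
s=r.sense();print(s["clock"],s["eef_pos"],s["tcp_rot"],plate(s["eef_pos"]),s["opening"],s["contact_force"])
f=r.grab_frame("top");np.save("t4.npy",f,allow_pickle=True);cv2.imwrite("pics/t4.png",cv2.resize(f["image"][140:270,225:445],None,fx=3.6,fy=3.6,interpolation=cv2.INTER_CUBIC))
f=r.grab_frame("scene");np.save("s4.npy",f,allow_pickle=True);cv2.imwrite("pics/s4.png",cv2.resize(f["image"][150:270,200:420],None,fx=3.6,fy=3.6,interpolation=cv2.INTER_CUBIC))
E
```

```text
7.6333 [528.54978281 110.1501704   39.53694651] [3.14124962e+00 2.84317289e-04 1.85423999e-01] [[ -0.32 180.25]] 0.29314773360721713 [-0.18396493 -0.45849605 -1.04683772]
```

View pics/t4.png

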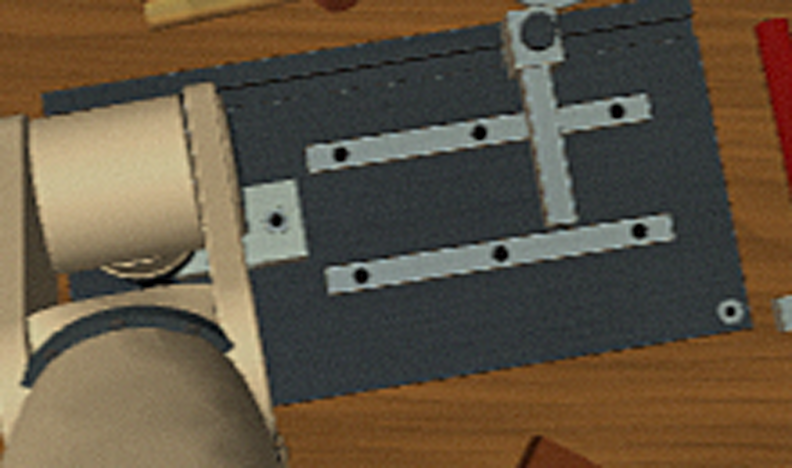

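View pics/s4.png

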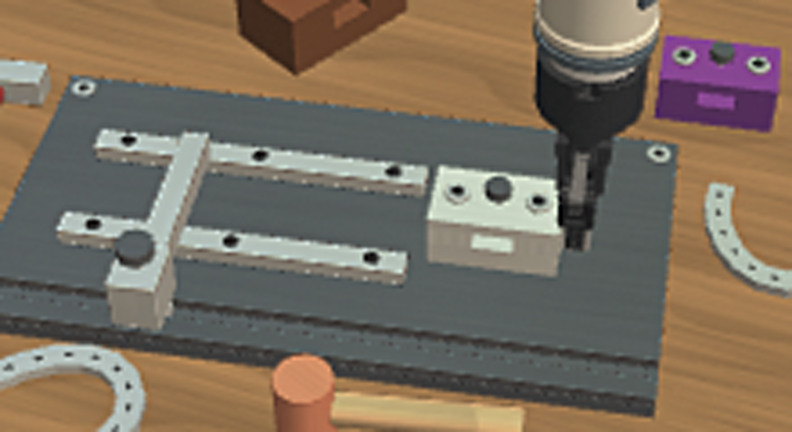

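arm_command(targets=[[0,-0.008,0,0,0,0],[0,-0.012,0,0,0,0],[0,0,-0.02,0,0,0],[0,0,-0.03,0,0,0],[0,0,-0.035,0,0,0],[0,0,-0.035,0,0,0],[0,0.01,-0.035,0,0,0],[0,0.02,-0.035,0,0,0],[0,0.02,-0.035,0,0,0],[0,0.02,-0.035,0,0,0],[0,0.02,0,0,0,0],[0,0.01,0,0,0,0],[0,0,0,0,0,0],[0,0,0,0,0,0],[0,0,0,0,0,0]])

```text
clock: 8.98
eef_pos: [542.4, 33.3, 298.0]
tcp_rot: [-3.141, 0.003, 0.186]
contact_force: [0.9, 0.2, 0.5]
opening: 0.292
```

```bash
python3 - <<'E'
from rig import r
from h import *
s=r.sense();print(s["clock"],s["eef_pos"],s["tcp_rot"],plate(s["eef_pos"]),s["opening"],s["contact_force"])
f=r.grab_frame("wrist");np.save("f5.npy",f,allow_pickle=True);cv2.imwrite("pics/w5.png",f["image"])
E
```

```text
8.9833 [542.36330192  33.28884873 298.00324289] [-3.14070157e+00  2.82611793e-03  1.86029103e-01] [[ -0.93 102.16]] 0.2922356496541123 [0.86580372 0.15897469 0.52726979]
```

View pics/w5.png

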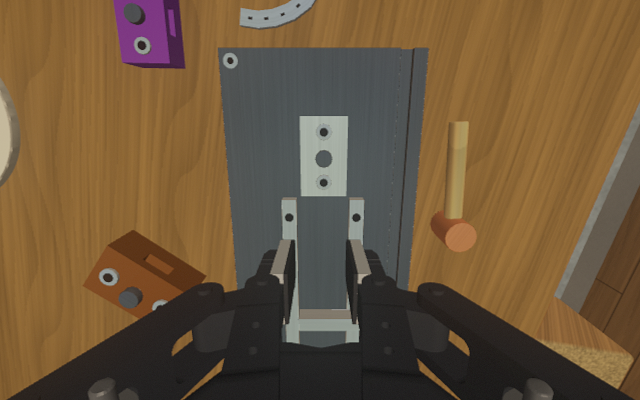

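```bash
cat > m5.py <<'E'
from h import *
f=np.load("f5.npy",allow_pickle=True).item()
g=cv2.cvtColor(f["image"],cv2.COLOR_BGR2GRAY)
for rr in(130,190,205,228):print(rr,g[rr,276:286].tolist(),g[rr,294:306].tolist(),g[rr,342:352].tolist(),g[rr,358:370].tolist())
o={}
o["L"]=vedge(f,282,280,202,230,36);o["R"]=vedge(f,363.5,364,202,230,36)
o["JL"]=vedge(f,300,299,120,190,66);o["JR"]=vedge(f,347.5,347,120,190,66)
o["N"]=hedge(f,195.5,195.5,304,343,66);o["T"]=hedge(f,116,116,304,343,66)
o["RE1"]=hedge(f,198,198,285,294,36);o["RE2"]=hedge(f,198,198,353,361,36)
for n,(p,d,e) in o.items():
    a=np.arctan2(d[1],d[0])-PY; a=(a+np.pi/4)%(np.pi/2)-np.pi/4
    print(n,plate(p),round(a,4),round(float(e),2))
E
python3 m5.py
```

```text
130 [82, 83, 84, 85, 85, 83, 82, 84, 85, 84] [86, 86, 86, 83, 80, 105, 155, 174, 173, 173, 173, 176] [170, 170, 169, 170, 176, 157, 77, 83, 84, 82] [84, 84, 83, 83, 85, 82, 86, 85, 85, 82, 81, 82]
190 [82, 84, 84, 84, 85, 84, 84, 85, 83, 85] [84, 82, 84, 84, 84, 81, 104, 152, 175, 173, 176, 175] [170, 169, 171, 168, 137, 82, 85, 86, 86, 87] [88, 87, 87, 87, 89, 86, 85, 84, 86, 87, 84, 86]
205 [82, 83, 84, 83, 77, 126, 168, 157, 156, 157] [161, 154, 121, 83, 83, 85, 84, 86, 86, 85, 86, 86] [87, 86, 87, 86, 88, 86, 78, 116, 161, 158] [159, 160, 159, 157, 163, 151, 90, 82, 84, 84, 85, 85]
228 [82, 82, 82, 84, 80, 72, 113, 161, 157, 156] [156, 162, 143, 74, 83, 82, 83, 84, 85, 83, 85, 86] [85, 86, 84, 85, 84, 82, 113, 154, 157, 157] [159, 157, 155, 159, 148, 97, 81, 82, 82, 83, 84, 82]
L [[-55.64  41.21]] 0.014 0.15
R [[56.04 41.43]] 0.0015 0.13
JL [[-27.09 127.27]] 0.0006 0.09
JR [[ 29.27 126.14]] 0.0011 0.07
N [[-0.21 72.53]] 0.0022 0.01
T [[ -0.92 168.74]] 0.0013 0.01
RE1 [[-45.87  62.51]] -0.0044 0.06
RE2 [[48.34 62.3 ]] -0.0706 0.32
```

The jig is now at x≈+0.9 and turned about 0.001 rad, with its nose 10 mm short of the rail ends. So it is aligned. I'll go back behind it by the same path.

arm_command(targets=[[0.0014,-0.02,0,0,0,0],[0,-0.03,0,0,0,0],[0,-0.03,0,0,0,0],[0,-0.02,0.02,0,0,0],[0,0,0.035,0,0,0],[0,0,0.035,0,0,0],[0,0,0.035,0,0,0],[0,0,0.035,0,0,0],[0,0,0.035,0,0,0],[0,0,0.03,0,0,0],[0,0,0.02,0,0,0],[0,0,0.015,0,0,0],[0,0,0,0,0,0],[0,0,0,0,0,0],[0,0,0,0,0,0]])

```text
clock: 10.28
eef_pos: [526.5, 131.4, 40.1]
tcp_rot: [-3.141, -0.0, 0.186]
contact_force: [0.4, 0.7, 0.2]
opening: 0.297
```

```bash
python3 - <<'E'
from rig import r
from h import *
s=r.sense();print(s["clock"],s["eef_pos"],s["tcp_rot"],plate(s["eef_pos"]),s["opening"],s["contact_force"])
E
```

```text
10.2833 [526.456243   131.36363051  40.11820653] [-3.14148710e+00 -3.44917666e-04  1.86267697e-01] [[  1.54 201.48]] 0.29742776752330113 [0.3605706  0.6947956  0.20693929]
```

arm_command(targets=[[0,0.004,0,0,0,0],[0,0.004,0,0,0,0],[0,0.004,0,0,0,0],[0,0.004,0,0,0,0],[0,0.003,0,0,0,0],[0,0.003,0,0,0,0],[0,0.003,0,0,0,0],[0,0.003,0,0,0,0],[-0.0001,0.004,0,0,0,0],[-0.0001,0.004,0,0,0,0],[-0.0001,0.004,0,0,0,0],[-0.0001,0.004,0,0,0,0],[-0.0001,0.004,0,0,0,0],[-0.0001,0.004,0,0,0,0],[-0.0001,0.004,0,0,0,0],[-0.0001,0.004,0,0,0,0],[-0.0001,0.004,0,0,0,0],[-0.0001,0.004,0,0,0,0]])

```text
clock: 11.78
eef_pos: [537.9, 63.3, 39.6]
tcp_rot: [-3.142, 0.0, 0.186]
contact_force: [-0.7, 4.0, 3.0]
opening: 0.29
```

```bash
python3 - <<'E'
from rig import r
from h import *
s=r.sense();print(s["clock"],s["eef_pos"],s["tcp_rot"],plate(s["eef_pos"]),s["opening"],s["contact_force"])
f=r.grab_frame("top");cv2.imwrite("pics/t6.png",cv2.resize(f["image"][140:270,225:445],None,fx=3.6,fy=3.6,interpolation=cv2.INTER_CUBIC))
E
```

```text
11.7833 [537.86491979  63.33170463  39.58368533] [-3.14158669e+00  4.90229229e-05  1.85648457e-01] [[  0.19 132.51]] 0.28988436981550153 [-0.65805384  3.99844194  2.9851227 ]
```

View pics/t6.png

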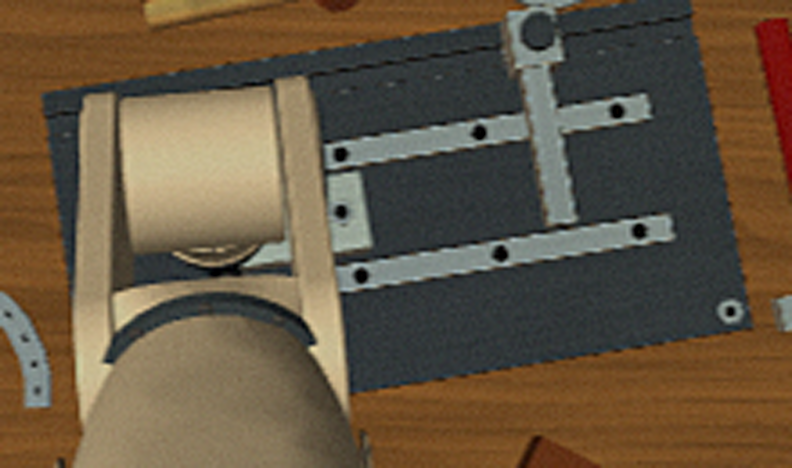

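arm_command(targets=[[0,0.004,0,0,0,0],[0,0.004,0,0,0,0],[0,0.004,0,0,0,0],[0,0.004,0,0,0,0],[0,0.004,0,0,0,0],[0,0.004,0,0,0,0],[0,0.004,0,0,0,0],[0,0.004,0,0,0,0],[0,0.004,0,0,0,0],[0,0.004,0,0,0,0],[0,0.004,0,0,0,0],[0,0.004,0,0,0,0],[0,0.004,0,0,0,0],[0,0.004,0,0,0,0],[0,0.004,0,0,0,0],[0,0.004,0,0,0,0],[0,0.004,0,0,0,0],[0,0.004,0,0,0,0]])

```text
clock: 13.33
eef_pos: [551.1, -7.4, 39.5]
tcp_rot: [3.142, 0.0, 0.186]
contact_force: [-0.0, 2.5, -1.5]
opening: 0.291
```

```bash
python3 - <<'E'
from rig import r
from h import *
s=r.sense();print(s["clock"],s["eef_pos"],s["tcp_rot"],plate(s["eef_pos"]),s["opening"],s["contact_force"])
f=r.grab_frame("top");np.save("t7.npy",f,allow_pickle=True);cv2.imwrite("pics/t7.png",cv2.resize(f["image"][160:230,300:420],None,fx=6,fy=6,interpolation=cv2.INTER_CUBIC))
f=r.grab_frame("scene");np.save("s7.npy",f,allow_pickle=True);cv2.imwrite("pics/s7.png",cv2.resize(f["image"][150:270,200:400],None,fx=4,fy=4,interpolation=cv2.INTER_CUBIC))
E
```

```text
13.3333 [551.10670183  -7.42497038  39.51283344] [3.14158014e+00 1.75546249e-04 1.85742216e-01] [[ 0.14 60.53]] 0.29113393795425774 [-0.03794677  2.54116069 -1.50689832]
```

View pics/t7.png

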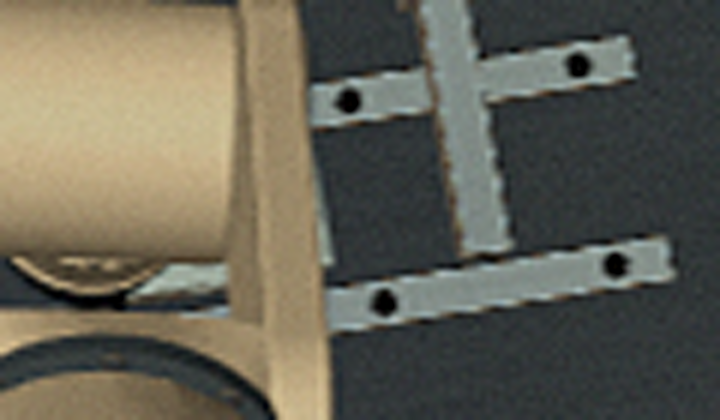

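View pics/s7.png

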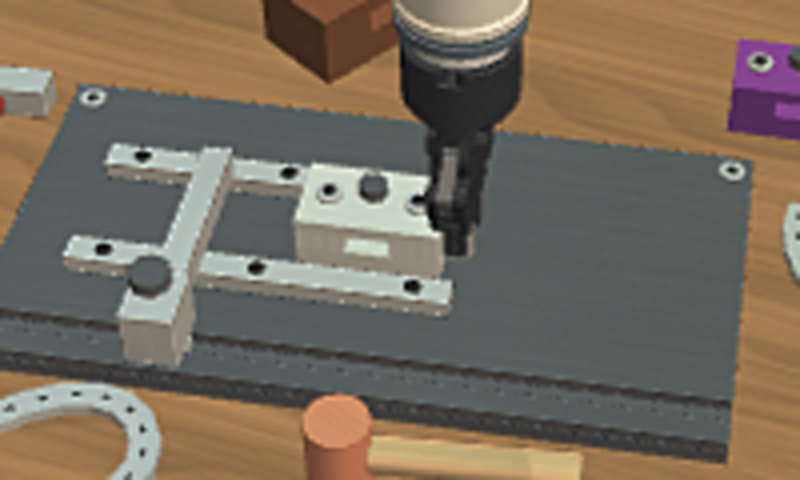

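arm_command(targets=[[0,0.004,0,0,0,0],[0,0.004,0,0,0,0],[0,0.004,0,0,0,0],[0,0.004,0,0,0,0],[0,0.004,0,0,0,0],[0,0.004,0,0,0,0],[0,0.004,0,0,0,0],[0,0.004,0,0,0,0],[0,0.003,0,0,0,0],[0,0.003,0,0,0,0],[0,0.002,0,0,0,0],[0,0,0,0,0,0],[0,0,0,0,0,0]])

```text
clock: 14.52
eef_pos: [558.6, -46.7, 39.6]
tcp_rot: [3.141, -0.0, 0.186]
contact_force: [-0.1, 0.3, 0.4]
opening: 0.292
```

```bash
python3 - <<'E'
from rig import r
from h import *
s=r.sense();print(s["clock"],s["eef_pos"],s["tcp_rot"],plate(s["eef_pos"]),s["opening"],s["contact_force"])
E
```

```text
14.5167 [558.59752314 -46.68210112  39.55035534] [ 3.14118258e+00 -1.10132513e-04  1.85655582e-01] [[ 0.26 20.56]] 0.29215780595499524 [-0.07210719  0.3352697   0.39916455]
```

arm_command(targets=[[0,-0.008,0,0,0,0],[0,-0.012,0,0,0,0],[0,0,-0.02,0,0,0],[0,0,-0.03,0,0,0],[0,0,-0.035,0,0,0],[0,0,-0.035,0,0,0],[0,0.01,-0.035,0,0,0],[0,0.02,-0.035,0,0,0],[0,0.02,-0.035,0,0,0],[0,0.02,-0.035,0,0,0],[0,0.02,0,0,0,0],[0,0.01,0,0,0,0],[0,0,0,0,0,0],[0,0,0,0,0,0],[0,0,0,0,0,0],[0,0,0,0,0,0]])

```text
clock: 15.85
eef_pos: [572.6, -123.7, 298.2]
tcp_rot: [-3.14, 0.002, 0.187]
contact_force: [-0.4, 0.5, 0.3]
opening: 0.295
```

```bash
python3 - <<'E'
from rig import r
from h import *
s=r.sense();print(s["clock"],s["eef_pos"],s["tcp_rot"],plate(s["eef_pos"]),s["opening"],s["contact_force"])
f=r.grab_frame("wrist");np.save("f8.npy",f,allow_pickle=True);cv2.imwrite("pics/w8.png",f["image"])
E
```

```text
15.85 [ 572.55380845 -123.65815137  298.23340147] [-3.14033756e+00  2.21085291e-03  1.86607310e-01] [[ -0.24 -57.67]] 0.29450287902089767 [-0.39409363  0.46494719  0.31660536]
```

View pics/w8.png

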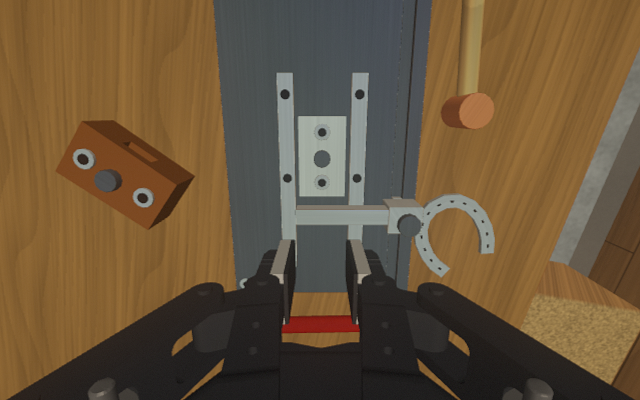

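```bash
cat > m8.py <<'E'
from h import *
import sys
f=np.load("f8.npy",allow_pickle=True).item()
g=cv2.cvtColor(f["image"],cv2.COLOR_BGR2GRAY)
for cc in(306,316,338):print(cc,g[190:228,cc].tolist())
o={}
o["L"]=vedge(f,277.5,280,85,225,36);o["R"]=vedge(f,369,364,85,225,36)
o["JL"]=vedge(f,299,298,120,190,66);o["JR"]=vedge(f,346,345.5,120,190,66)
o["N"]=hedge(f,196,196,304,340,66);o["T"]=hedge(f,116,116,304,340,66)
o["C"]=hedge(f,208.5,208.5,300,340,65)
o["RE1"]=hedge(f,73,73,281,290,36);o["RE2"]=hedge(f,73,73,356,364,36)
for n,(p,d,e) in o.items():
    a=np.arctan2(d[1],d[0])-PY; a=(a+np.pi/4)%(np.pi/2)-np.pi/4
    print(n,plate(p),round(a,4),round(float(e),2))
E
python3 m8.py
```

```text
306 [167, 166, 166, 166, 167, 170, 123, 85, 82, 83, 84, 82, 82, 81, 80, 116, 122, 120, 120, 111, 150, 150, 149, 149, 148, 148, 150, 149, 148, 148, 149, 149, 149, 153, 134, 91, 81, 82]
316 [167, 167, 167, 168, 168, 172, 123, 83, 81, 82, 81, 82, 82, 82, 78, 116, 122, 121, 119, 111, 151, 150, 150, 149, 149, 147, 149, 149, 148, 149, 149, 149, 150, 153, 133, 90, 80, 80]
338 [168, 167, 168, 167, 168, 172, 123, 87, 84, 85, 85, 86, 86, 84, 83, 117, 122, 122, 121, 113, 153, 154, 153, 150, 151, 150, 150, 151, 150, 150, 150, 150, 152, 154, 136, 94, 82, 83]
L [[-55.65 -31.99]] -0.0002 0.21
R [[ 56.14 -59.11]] -0.0005 0.21
JL [[-28.24 -33.21]] 0.0017 0.06
JR [[ 28.05 -37.  ]] -0.0005 0.08
N [[ -4.32 -87.47]] 0.0024 0.01
T [[0.25 8.93]] 0.0016 0.01
C [[ -1.94 -98.98]] 0.0016 0.03
RE1 [[-44.77  59.57]] 0.0004 0.01
RE2 [[47.54 59.63]] -0.001 0.01
```

Jig x is about −0.3 and its turn about 0.001 rad. The gap to the crossbar is about 17 mm, and the stop hasn't moved. I'll return and finish in small steps, watching the force.

arm_command(targets=[[0.0003,-0.02,0,0,0,0],[0,-0.03,0,0,0,0],[0,-0.03,0,0,0,0],[0,-0.02,0.02,0,0,0],[0,0,0.035,0,0,0],[0,0,0.035,0,0,0],[0,0,0.035,0,0,0],[0,0,0.035,0,0,0],[0,0,0.035,0,0,0],[0,0,0.03,0,0,0],[0,0,0.02,0,0,0],[0,0,0.015,0,0,0],[0,0,0,0,0,0],[0,0,0,0,0,0],[0,0,0,0,0,0]])

```text
clock: 17.15
eef_pos: [555.6, -26.3, 40.3]
tcp_rot: [3.141, -0.001, 0.186]
contact_force: [0.2, 0.4, 0.0]
opening: 0.295
```

```bash
python3 - <<'E'
from rig import r
from h import *
s=r.sense();print(s["clock"],s["eef_pos"],s["tcp_rot"],plate(s["eef_pos"]),s["opening"],s["contact_force"])
E
```

```text
17.15 [555.58832765 -26.3242853   40.3174683 ] [ 3.14145152e+00 -7.35172854e-04  1.86008818e-01] [[ 1.06 41.13]] 0.2951114071059552 [0.17977589 0.35357878 0.00460543]
```

arm_command(targets=[[0,0.004,0,0,0,0],[0,0.004,0,0,0,0],[0,0.004,0,0,0,0],[0,0.004,0,0,0,0],[0,0.002,0,0,0,0],[0,0.002,0,0,0,0],[0,0.002,0,0,0,0],[0,0.002,0,0,0,0],[0,0.002,0,0,0,0],[0,0.002,0,0,0,0],[0,0.002,0,0,0,0],[0,0.001,0,0,0,0],[0,0.001,0,0,0,0],[0,0,0,0,0,0]])

```text
clock: 18.32
eef_pos: [561.1, -58.3, 39.6]
tcp_rot: [3.141, -0.0, 0.186]
contact_force: [-0.5, 2.5, 1.0]
opening: 0.291
```

arm_command(targets=[[0,0.0005,0,0,0,0],[0,0.0005,0,0,0,0],[0,0.0005,0,0,0,0]])

```text
clock: 18.57
eef_pos: [561.3, -59.5, 39.6]
tcp_rot: [-3.142, 0.0, 0.186]
contact_force: [-0.4, 3.3, 2.9]
opening: 0.296
```

arm_command(targets=[[0,0.0004,0,0,0,0],[0,0.0004,0,0,0,0],[0,0.0004,0,0,0,0]])

```text
clock: 18.82
eef_pos: [561.5, -60.7, 39.5]
tcp_rot: [-3.142, 0.0, 0.186]
contact_force: [-1.3, 4.4, 1.9]
opening: 0.296
```

arm_command(targets=[[0,0.0004,0,0,0,0],[0,0.0004,0,0,0,0]])

```text
clock: 18.98
eef_pos: [561.6, -61.5, 39.6]
tcp_rot: [-3.142, 0.0, 0.186]
contact_force: [-1.1, 2.7, 1.8]
opening: 0.291
```

arm_command(targets=[[0,0.0004,0,0,0,0],[0,0.0003,0,0,0,0]])

```text
clock: 19.15
eef_pos: [561.8, -62.2, 39.6]
tcp_rot: [-3.142, 0.0, 0.186]
contact_force: [-0.1, 2.7, 1.8]
opening: 0.293
```

arm_command(targets=[[0,0.0003,0,0,0,0],[0,0.0003,0,0,0,0]])

```text
clock: 19.32
eef_pos: [561.9, -62.8, 39.6]
tcp_rot: [-3.142, 0.0, 0.186]
contact_force: [-0.5, 3.7, 2.0]
opening: 0.291
```

```bash
cat > look.py <<'E'
from rig import r
from h import *
import sys
s=r.sense();print(s["clock"],plate(s["eef_pos"]),s["contact_force"].round(1))
f=r.grab_frame("scene");cv2.imwrite(f"pics/{sys.argv[1]}.png",cv2.resize(f["image"][170:250,220:340],None,fx=6,fy=6,interpolation=cv2.INTER_CUBIC))
E
python3 look.py s9
```

```text
19.3167 [[0.52 4.1 ]] [-0.5  3.7  2. ]
```

View pics/s9.png

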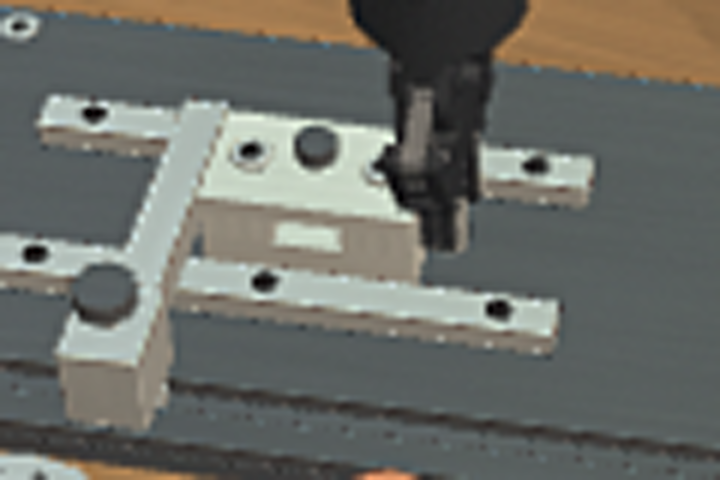

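arm_command(targets=[[0,0.0003,0,0,0,0],[0,0.0002,0,0,0,0]])

```text
clock: 19.53
eef_pos: [562.0, -63.3, 39.6]
tcp_rot: [-3.142, 0.0, 0.186]
contact_force: [-0.5, 2.6, 2.0]
opening: 0.293
```

arm_command(targets=[[0,0.0002,0,0,0,0],[0,0.0002,0,0,0,0]])

```text
clock: 19.7
eef_pos: [562.1, -63.7, 39.6]
tcp_rot: [3.142, 0.0, 0.186]
contact_force: [-0.4, 2.9, 1.4]
opening: 0.292
```

arm_command(targets=[[0,0.0003,0,0,0,0],[0,0.0002,0,0,0,0]])

```text
clock: 19.87
eef_pos: [562.1, -64.2, 39.6]
tcp_rot: [-3.142, 0.0, 0.186]
contact_force: [-1.4, 4.2, 0.4]
opening: 0.296
```

arm_command(targets=[[0,0.0002,0,0,0,0],[0,0.0002,0,0,0,0]])

```text
clock: 20.03
eef_pos: [562.2, -64.6, 39.6]
tcp_rot: [3.142, 0.0, 0.186]
contact_force: [-1.0, 3.1, 0.9]
opening: 0.293
```

arm_command(targets=[[0,0.0003,0,0,0,0],[0,0.0002,0,0,0,0]])

```text
clock: 20.2
eef_pos: [562.3, -65.0, 39.6]
tcp_rot: [-3.141, -0.0, 0.186]
contact_force: [-1.1, 4.6, 1.2]
opening: 0.291
```

arm_command(targets=[[0,0.0002,0,0,0,0],[0,0.0002,0,0,0,0]])

```text
clock: 20.37
eef_pos: [562.3, -65.0, 39.6]
tcp_rot: [-3.141, 0.0, 0.185]
contact_force: [-0.9, 6.8, 1.9]
opening: 0.294
```

arm_command(targets=[[0,0,0,0,0,0],[0,0,0,0,0,0]])

```text
clock: 20.53
eef_pos: [562.3, -65.0, 39.6]
tcp_rot: [-3.141, 0.0, 0.186]
contact_force: [-0.9, 6.1, 1.2]
opening: 0.292
```

arm_command(targets=[[0,0.0001,0,0,0,0]])

```text
clock: 20.62
eef_pos: [562.3, -65.0, 39.6]
tcp_rot: [-3.141, 0.0, 0.186]
contact_force: [-0.4, 6.9, 1.5]
opening: 0.29
```

The force has risen to about 7 N and the tool has stopped advancing, so the jig is seated against the bar. I'll back off along the tool's −y, lift and look.

arm_command(targets=[[0,-0.002,0,0,0,0],[0,-0.006,0,0,0,0],[0,-0.012,0,0,0,0],[0,0,-0.02,0,0,0],[0,0,-0.03,0,0,0],[0,0,-0.035,0,0,0],[0,0,-0.035,0,0,0],[0,0.01,-0.035,0,0,0],[0,0.02,-0.035,0,0,0],[0,0.02,-0.035,0,0,0],[0,0.02,-0.035,0,0,0],[0,0.02,0,0,0,0],[0,0.01,0,0,0,0],[0,0,0,0,0,0],[0,0,0,0,0,0],[0,0,0,0,0,0],[0,0,0,0,0,0]])

```text
clock: 22.03
eef_pos: [576.5, -142.9, 298.3]
tcp_rot: [-3.14, 0.002, 0.187]
contact_force: [-0.8, -0.7, 0.1]
opening: 0.293
```

```bash
python3 - <<'E'
from rig import r
from h import *
s=r.sense();print(s["clock"],s["eef_pos"],s["contact_force"])
f=r.grab_frame("wrist");np.save("f10.npy",f,allow_pickle=True);cv2.imwrite("pics/w10.png",cv2.resize(f["image"][50:260,220:440],None,fx=2.8,fy=2.8,interpolation=cv2.INTER_CUBIC))
g=cv2.cvtColor(f["image"],cv2.COLOR_BGR2GRAY)
for cc in(306,320,338):print(cc,g[180:220,cc].tolist())
f=r.grab_frame("scene");cv2.imwrite("pics/s10.png",cv2.resize(f["image"][170:250,220:340],None,fx=6,fy=6,interpolation=cv2.INTER_CUBIC))
E
```

```text
22.0333 [ 576.5070822  -142.91094073  298.25521482] [-0.82116304 -0.72793967  0.07297134]
306 [166, 166, 166, 166, 167, 166, 167, 166, 166, 166, 166, 167, 166, 166, 167, 154, 147, 149, 149, 149, 148, 150, 151, 149, 147, 149, 149, 149, 152, 156, 101, 80, 83, 84, 83, 83, 83, 84, 83, 84]
320 [54, 54, 53, 51, 48, 106, 148, 152, 149, 165, 167, 167, 166, 167, 168, 157, 149, 151, 150, 150, 149, 149, 150, 149, 149, 149, 149, 149, 152, 158, 102, 82, 83, 83, 85, 84, 84, 83, 84, 83]
338 [166, 167, 167, 167, 166, 166, 167, 166, 167, 166, 166, 165, 166, 166, 167, 158, 152, 153, 152, 150, 150, 152, 151, 150, 151, 150, 150, 151, 152, 162, 106, 83, 84, 84, 85, 85, 84, 85, 84, 85]
```

View pics/w10.png

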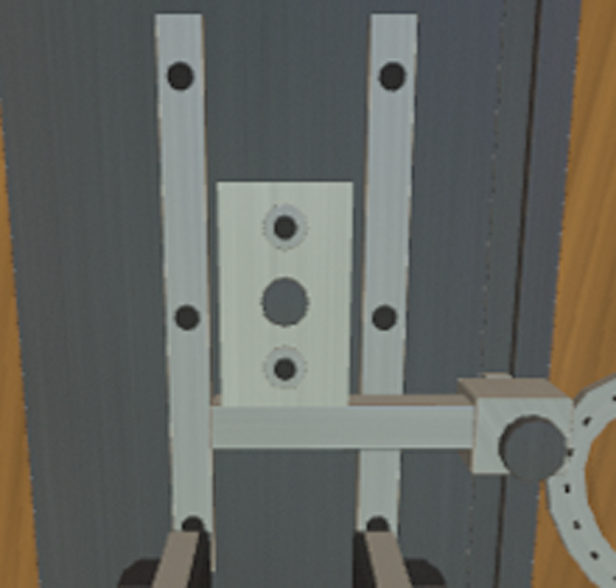

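View pics/s10.png

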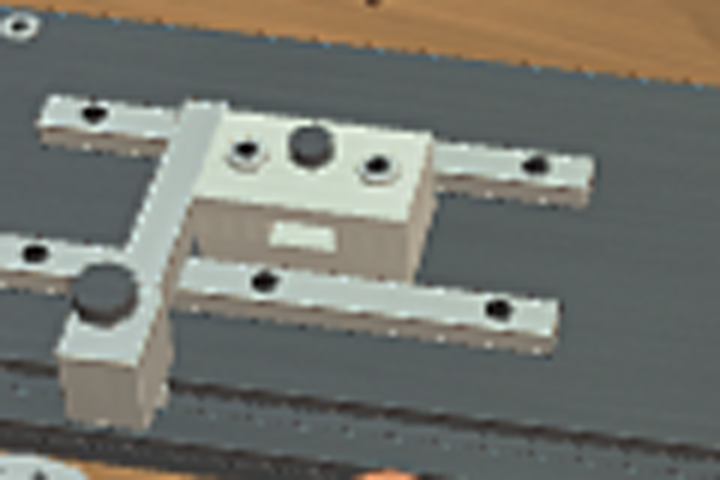

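Jig and bar meet with no dark gap, about row 195 in the raw image at all three columns, and there is daylight to both rails. One last numeric check of squareness and stop position.

```bash
python3 - <<'E'
from h import *
f=np.load("f10.npy",allow_pickle=True).item()
o=dict(L=vedge(f,276,280,60,180,36),R=vedge(f,369,365,60,180,36),JL=vedge(f,297.5,298.5,120,188,66),JR=vedge(f,346,345,120,188,66),T=hedge(f,115,115,304,340,66),N=hedge(f,195,195,304,340,66),Cb=hedge(f,210,210,304,340,65),RE=hedge(f,55,55,280,288,36))
for n,(p,d,e) in o.items():
    a=np.arctan2(d[1],d[0])-PY; a=(a+np.pi/4)%(np.pi/2)-np.pi/4
    print(n,plate(p),round(a,4),round(float(e),2))
E
```

```text
L [[-55.75  -2.37]] 0.0009 0.23
R [[ 55.93 -20.01]] 0.0026 0.32
JL [[-28.26 -50.91]] 0.0004 0.07
JR [[ 28.02 -50.82]] -0.0007 0.06
T [[ 0.56 -9.5 ]] 0.0017 0.01
N [[  -4.01 -105.72]] -0.0004 0.03
Cb [[   1.41 -125.45]] -0.0004 0.01
RE [[-45.43  59.51]] -0.0015 0.01
```

```bash
python3 -c "
from rig import r
print(r.sign_off())"
```

```text
the job is handed in; nothing more can be done
None
```

The jig is down the lane with its nose flat against the stop's crossbar, and the job is handed in at about 22 s of the 67 s allowed. I pushed only its rear face, with two narrowed fingers: first straightening and centring it outside the rails, then straight in, with the last few millimetres in steps of 0.2–0.5 mm. Contact showed as the tool stopping while the force read about 7 N, below the 14 N that slides the stop.

Last checks from the wrist camera, in plate coordinates:

| Check | Result |
|---|---|
| Jig sideways position | x ≈ −0.1 mm, so about 8 mm clear of each rail |
| Jig turn | within 0.002 rad of the plate |
| Jig nose | y ≈ −105.7 mm against the stop face measured at −105.4, with no visible gap |
| Stop | rear edge at −125.5 mm now, −125.3 before, so unmoved within measuring error |
| Robot | clear of everything, about 230 mm above the bench parts |

- **Doubtful readings:** three fits were unreliable because of short or ambiguous edges. Two were on a rail before the jig entered the lane. The third was the stop's front edge, which came out at −99 mm in the check with the jig still 17 mm short. I disregarded all three because the other edges agreed with each other.
- **Bystanders:** the shoes, creaser and mallet were not measured at the end. The tool never came down near them, apart from passing above the edge of the plate by shoe_b.

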